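# Fit the tapered plug of a brass cock and bed it in

## Robot

A 6-joint arm with a two-finger parallel gripper is mounted at the origin on the work surface. World frame = base frame: x ahead of the robot, y to its left, z up, the work surface at z = 0. Lengths are in m, angles in rad, forces in N, time in s.
With the tool pointing down it reaches from about 0.3 to 0.875 m from the base axis. Payload 6.4 kg.
Tool frame: the origin (TCP) lies at the centre of the arm's flange, where the gripper is bolted on; the fingertips stand 173 mm ahead of it and the grasp point (between the pads) lies 155 mm ahead of it; z points along the fingers, y is the line along which they close (so a half turn about z gives the same grasp; the last joint's range is limited). The gripper opens to 85 mm and grips with 20 to 120 N. Pads are 22 mm wide; open, the fingers measure 114 mm over their backs; the gripper's body (76 mm by 85 mm) begins 54 mm behind the grasp point. The pads swing forward as they close: fully open they stand 13 mm farther back than shut.
Start: joints at [0.971, 0.181, 1.607, -0, 1.354, -0.206], TCP at [0.221, 0.531, 0.405] pointing down, gripper open.
Joint ranges: [-2.99, 2.99], [-0.89, 2.07], [0.3, 2.58], [-1.14, 4.28], [0, 2.63], [-3.12, 3.12]. Speed limits (rad/s): [2.57, 2.57, 3.01, 3.14, 3.14, 3.14].

## Interface

Orientations are given as a unit quaternion [w, x, y, z].
In Python, from bench import get_obs, camera, get_calibration, hand_in gives the robot as it stands. The module is installed in compiled form; this text tells all that it offers.
- The arm moves only by the tool drive_tool, never from a script. Its argument "increments" is a list of rows, each a list of 2 entries, a list of its own where there are three numbers: the shift along the tool's x, y, z normalised to -1 to 1, where 1 is 250 mm, then the turn about the tool's z normalised to -1 to 1, where 1 is 90 degrees. A call has exactly 8 rows; each row is the pose to reach, as a shift and turn from the pose commanded when the call began, along the tool's axes at that moment; what a row does not reach only later rows make up. A row lasts 1/8 s, in which the tool goes at most 62.5 mm and 10.7 degrees, less where a joint would pass 70% of its speed; a pose out of reach is approached as far as the arm can. A call with a number of a shift or a turn outside -1 to 1 is refused whole. A call with a gripper value outside its range is refused whole. "claw" is the closure, from 0 (fully open) to 1 (shut), set as the call begins (left out, the last holds). The fingers move at their own pace and stop on an object; the grip force is fixed at half the most. Time passes only in rows, so rows that repeat a pose let the fingers close, or fill a call up. It gives the time, the measured TCP pose, the force and the opening at its end, in the units of the state.
- get_obs(): the state, without advancing time (a new reading comes with each control period).
- camera(name): name is "side" or "top" or "wrist"; returns the picture (384x512x3 uint8, blue, green, red); there is no depth.
- get_calibration(name): a dict with "K" (3x3 intrinsics, pixels), "origin" and "orientation" of the camera in the world. Camera axes: x right, y down, z forward; pixel columns grow to the right and rows downward; lengths in m; the calibration is good to about 2 mm. A picture is of the moment at which its call begins: read the wrist's pose just before it. get_calibration takes no time and is no camera call; for the wrist camera it gives the pose at the moment of the call.
- hand_in(): hands the job in, once; it reports no verdict.
The state is a dict: "time_s": time; "q": joint angles; "dq": joint speeds; "joint_efforts": joint torques, N m; "eef_pos": TCP position; "eef_rot": TCP orientation; "wrist_force": force on the tool from outside, world axes, zero at the start; "torque": the same for the moment, N m; "opening": opening from 0.0 (shut) to 1.0 (fully open).
Only numpy, scipy, OpenCV 4.12 (cv2) and the standard library are available. Lean on these libraries where they do the work, as an engineer would, in place of code of your own. Each camera call takes 0.05 s, during which the arm holds its last target. There are 200 camera calls.

## Task

Take the large brass T-handled plug from the parts tray and set it upright into the tapered bore of the cock, with its T-bar crosswise to the pipe, and let it centre itself until it is fully home. Press it down with about 15 N and, still pressing, turn it until the T-bar is in line with the pipe, then let go. Never push with more than 20 N, as the brass is soft, and everything else on the bench stays where it is.

Things in the scene. Friction and masses are not known exactly. Their poses are not given: they have to be found in the camera images.
- plug_mid (a point): The large loose plug, brass, 74 mm high, 0.3 to 0.6 kg, upright on its small end in the tray. The point is on its axis half-way up (37 mm above its underside); z is up along the plug, x along the T-bar. The T-bar on top is 66 mm long (x), 13 mm thick (y), 16 mm high, its middle on the axis 29 mm above this point. A like plug of 0.62 times the size in the same tray is a spare: leave it alone.
- plug: The same plug, same axes; origin at the centre of its underside. From the bottom: a greased round taper 38 mm long, 21 mm in diameter at the bottom and 41 mm at the top; a collar 44 mm in diameter, 6 mm thick; a neck 18 mm in diameter, 14 mm long; the T-bar. The grease keeps the taper from locking.
- cock_mouth (a point): The cock: a fixed upright brass shell, 68 mm across outside, 56 mm inside, its top rim 55 mm above the bench. The point is the centre of the top rim; z up, x along the pipe, whose two stubs (24 mm thick, axis 34 mm above the bench, ends 80 mm from the cock axis) leave at opposite sides. In the shell is the tapered seat, 30 mm high; its hole is 38.8 mm wide at its top, 23 mm at its bottom.
- cock: The same cock with foot plate (170 x 100 x 10 mm) and seat; origin on the axis at bench level. The seat is rigid, but screwed in to a height that differs from cock to cock and is not measured: its top is 6 mm below to 16 mm above the rim. With the plug fully home its mid point is 3.2 mm above the seat's top, so 3 mm below to 19 mm above the rim; its collar touches nothing.
- tray: Low aluminium parts tray, fixed, 220 x 170 mm (its x, y), floor 4 mm thick, walls 18 mm high; origin at the centre of its underside. The large plug stands in one half of it (+y or -y), the small spare in the other.
- spare: The small spare plug, 46 mm high, T-bar 41 mm long; origin at the centre of its underside. To be left alone.
- union_nut: A brass ring, 34 mm in diameter, 14 mm high, in the tray; origin at its underside. To be left alone.
- jar: Glass jar with a lid, 68 mm in diameter, 110 mm high; origin at the centre of its underside. To be left alone.
- spray: Spray can, 58 mm in diameter, 190 mm high; origin at the centre of its underside. To be left alone.
- glue: Slim bottle, 28 mm in diameter, 120 mm high; origin at the centre of its underside. To be left alone.
- wrench: Wrench, 180 mm long, lying near the robot. To be left alone.
- brush: Small brush, 170 mm long, lying near the robot. To be left alone.
Not all that is in view belongs to the job. What is shaped like the plug but grey is not meant.

How it is judged:
On the way, in this order (a step that is already met when the one before it is completed fails the run):
1. the plug is home in the cock, T-bar crosswise, pressed down firmly (contact force over 34 N; the taper wedges, so contact forces are about 3 times the downward push) (horizontal distance between plug_mid and cock_mouth below 0.0015 m and angle between plug_mid's own z axis and vertical below 0.05 rad and z of plug_mid in the frame of cock_mouth between -0.0055 and 0.0217 m and angle between the x axis of plug_mid and the x axis of cock_mouth, either way round above 0.9 rad and contact force between plug and cock above 34 N), for 0.2 s.
2. turned about half-way (20 to 40 degrees off the pipe) while still pressed down (contact force over 22 N) (horizontal distance between plug_mid and cock_mouth below 0.0015 m and angle between plug_mid's own z axis and vertical below 0.05 rad and z of plug_mid in the frame of cock_mouth between -0.0055 and 0.0217 m and angle between the x axis of plug_mid and the x axis of cock_mouth, either way round between 0.35 and 0.7 rad and contact force between plug and cock above 22 N), for 0.05 s.
3. T-bar in line with the pipe while still pressed down (contact force over 22 N) (horizontal distance between plug_mid and cock_mouth below 0.0015 m and angle between plug_mid's own z axis and vertical below 0.05 rad and z of plug_mid in the frame of cock_mouth between -0.0055 and 0.0217 m and angle between the x axis of plug_mid and the x axis of cock_mouth, either way round below 0.14 rad and contact force between plug and cock above 22 N), for 0.1 s.
At the end, for the whole second after the job is handed in: the plug rests, released and still, home in the cock's seat: its axis within 1.5 mm of the cock's, upright within 0.05 rad, its mid point between 5.5 mm below and 21.7 mm above the rim, its T-bar within 0.14 rad of the pipe's direction (horizontal distance between plug_mid and cock_mouth below 0.0015 m and angle between plug_mid's own z axis and vertical below 0.05 rad and z of plug_mid in the frame of cock_mouth between -0.0055 and 0.0217 m and angle between the x axis of plug_mid and the x axis of cock_mouth, either way round below 0.14 rad and linear speed of plug below 0.01 m/s and angular speed of plug below 0.05 rad/s); the robot touches nothing.
It fails at once if the plug is forced into the cock: contact force over 85 N, that is a push of about 25 N (contact force between plug and cock above 85 N).
It fails at once if a bystander (spare, union nut, jar, spray can, glue, wrench, brush) is moved by more than 20 mm (distance of any of spare, union_nut, jar, spray, glue, wrench, brush from where it was at the start of the episode above 0.02 m).
It also fails if it takes over 64 s, if anything falls off the work surface, if the arm or the gripper's body presses on something with over 40 N, if the wrist force passes 120 N, or if a joint passes its speed limit or range.

## Working session

There is one attempt and no reset: what is moved stays moved. The work goes in short steps, Python scripts to look and compute and a tool call to move; the robot and the scene stay as the last step left them, time stands still between calls to the robot, and variables do not carry over. Pictures are saved under pics/ and viewed, on a budget of 10 in all, crops included, one or two more only if the job needs it, and the job is handed in when it is done.

Besides the shell and the picture viewer there is one more tool, called after "Call:" as name(argument=value, ...) on one line, values as JSON. drive_tool: Moves the arm, as the interface text tells. Its arguments: {"type":"object","properties":{"increments":{"type":"array","items":{"type":"array"}},"claw":{"type":"number"}},"required":["increments"]}

```bash
mkdir -p pics; ls; python3 - <<'E'
from bench import *
import cv2
o=get_obs();print(o)
for n in ("top","side","wrist"):
    c=get_calibration(n);print(n,c)
    cv2.imwrite(f"pics/{n}0.png",camera(n))
E
```

```text
pics
{'time_s': 0.0, 'q': array([ 9.70658030e-01,  1.81516830e-01,  1.60801113e+00, -7.27512838e-06,
        1.35381832e+00, -2.06279049e-01]), 'dq': array([-0.00134788,  0.00027625, -0.00099276, -0.00150182,  0.00143135,
       -0.00219499]), 'joint_efforts': array([ 1.21153453e-04, -4.44878697e+01, -3.51332474e+01, -1.29870823e-04,
        9.03519831e-03, -7.45716449e-07]), 'eef_pos': array([0.22048252, 0.53076638, 0.403796  ]), 'eef_rot': array([-3.40770098e-04,  1.95658380e-01,  9.80671724e-01, -8.07892628e-04]), 'wrist_force': array([ 0.49777497, -0.24332361,  0.25974029]), 'torque': array([0.04463498, 0.00887351, 0.0099953 ]), 'opening': 1.0030065609423642}
top {'K': array([[364.19508831,   0.        , 248.88059051],
       [  0.        , 364.19508831, 188.45348575],
       [  0.        ,   0.        ,   1.        ]]), 'origin': array([0.44061346, 0.0661775 , 0.99362251]), 'orientation': array([ 0.03074689, -0.69952426,  0.71286534, -0.03928668])}
side {'K': array([[393.90332771,   0.        , 260.01835103],
       [  0.        , 393.90332771, 193.4772677 ],
       [  0.        ,   0.        ,   1.        ]]), 'origin': array([-0.02883392, -0.54254565,  0.73503652]), 'orientation': array([-0.39720122,  0.84609441, -0.31949172,  0.15582195])}
wrist {'K': array([[288.87950382,   0.        , 253.90171962],
       [  0.        , 288.87950382, 193.64901053],
       [  0.        ,   0.        ,   1.        ]]), 'origin': array([0.14437438, 0.56298942, 0.37367891]), 'orientation': array([0.1366505 , 0.8201518 , 0.54824629, 0.09002038])}
```

View pics/top0.png

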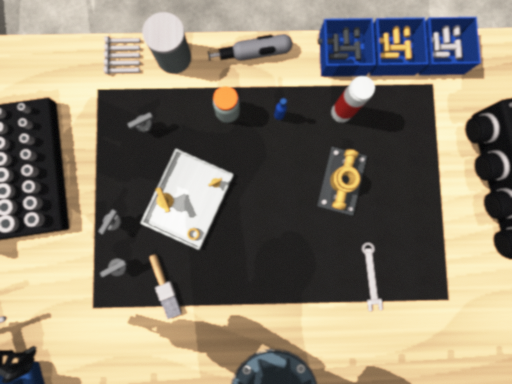

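View pics/side0.png

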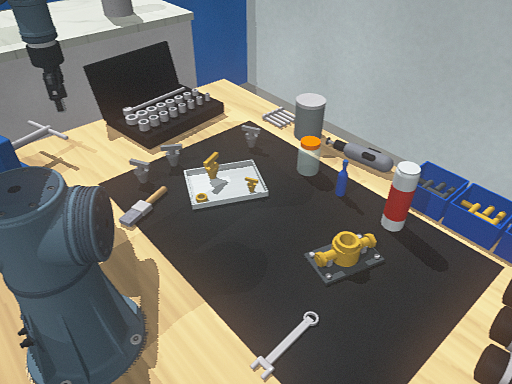

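The top view shows the large plug near (163,200) in the tray, with the spare near (215,183) and the nut near (194,234). The cock mouth is near (346,180), with the pipe running nearly up the image. The side view agrees: plug (211,165), cock (347,245).

```bash
cat > h.py <<'E'
from bench import *
import cv2, numpy as np
from scipy.spatial.transform import Rotation as R
def rot(q): return R.from_quat([q[1],q[2],q[3],q[0]])
def ray(c,uv):
    d=np.linalg.inv(c["K"])@[uv[0],uv[1],1.]
    return np.array(c["origin"]),rot(c["orientation"]).apply(d)
def onz(c,uv,z):
    o,d=ray(c,uv); return o+d*(z-o[2])/d[2]
def proj(c,p):
    v=c["K"]@rot(c["orientation"]).inv().apply(np.array(p)-c["origin"]); return v[:2]/v[2]
def tri(ps):
    A=np.zeros((3,3));b=np.zeros(3)
    for o,d in ps:
        d=d/np.linalg.norm(d);M=np.eye(3)-np.outer(d,d);A+=M;b+=M@o
    return np.linalg.solve(A,b)
def brass(im):
    h=cv2.cvtColor(im,cv2.COLOR_BGR2HSV)
    return cv2.inRange(h,(14,110,60),(32,255,255))
def blobs(m,amin=30):
    n,l,s,c=cv2.connectedComponentsWithStats(m)
    return [(i,s[i],c[i]) for i in range(1,n) if s[i][4]>=amin],l
E
python3 - <<'E'
from h import *
for n in("top","side"):
    im=cv2.imread(f"pics/{n}0.png");m=brass(im);c=get_calibration(n)
    b,l=blobs(m)
    for i,s,ce in b:
        p=cv2.minAreaRect(np.argwhere(l==i)[:,::-1].astype(np.float32))
        if 90<ce[0]<400 and ce[1]<260: print(n,s,ce.round(1),p,onz(c,ce,.07).round(3))
    im2=im[140:250,130:250] if n=="top" else im[130:220,170:280]
    im3=im[140:220,310:380] if n=="top" else im[220:290,295:390]
    f=lambda a:cv2.resize(a,(390,390*a.shape[0]//a.shape[1]),interpolation=cv2.INTER_CUBIC)
    a,b2=f(im2),f(im3);H=max(len(a),len(b2))
    cv2.imwrite(f"pics/z{n}.png",np.hstack([cv2.copyMakeBorder(x,0,H-len(x),0,0,0) for x in(a,b2)]))
a,b=cv2.imread("pics/ztop.png"),cv2.imread("pics/zside.png")
v=np.vstack([a,b]);print(v.shape);cv2.imwrite("pics/z.png",cv2.resize(v,None,fx=min(1,600/len(v)),fy=min(1,600/len(v))))
E
```

```text
top [381  27  31  32 480] [394.8  45.6] ((396.0, 42.5), (31.0, 30.0), 90.0) [ 0.908 -0.342  0.07 ]
top [214  86  22  23 380] [224.8  96.9] ((224.5, 97.0), (22.0, 21.0), 90.0) [0.774 0.112 0.07 ]
top [ 330  148   31   62 1011] [345.2 178.6] ((345.3053894042969, 178.93624877929688), (28.100706100463867, 61.07414627075195), 28.442928314208984) [ 0.553 -0.193  0.07 ]
top [210 179  11   8  59] [215.5 182.2] ((215.0, 182.5), (7.0, 10.0), 90.0) [0.55  0.139 0.07 ]
top [155 188  18  23 223] [163.8 199. ] ((162.1829376220703, 198.14634704589844), (23.89458656311035, 13.743291854858398), 38.65980911254883) [0.509 0.27  0.07 ]
top [188 229  11  10  43] [192.8 233.4] ((193.0, 233.5), (9.0, 10.0), 90.0) [0.421 0.197 0.07 ]
side [301 136  19  11 158] [310.1 140.7] ((310.0081787109375, 140.5901641845703), (9.868395805358887, 18.197683334350586), 84.80557250976562) [0.808 0.149 0.07 ]
side [203 152  16  27 248] [211.2 165. ] ((210.60345458984375, 165.24139404296875), (25.827144622802734, 14.948187828063965), 85.2363510131836) [0.492 0.246 0.07 ]
side [245 177  13  15 102] [251.2 183.1] ((249.9117889404297, 184.3529510498047), (12.611852645874023, 12.854387283325195), 14.03624439239502) [0.524 0.106 0.07 ]
side [196 193  11  10  82] [200.9 197.3] ((201.0, 197.5), (9.0, 10.0), 90.0) [0.385 0.146 0.07 ]
side [ 314  231   63   36 1276] [345.1 248.8] ((345.1506652832031, 249.1732940673828), (33.99005889892578, 61.943275451660156), 48.99091720581055) [ 0.527 -0.219  0.07 ]
(764, 780, 3)
```

View pics/z.png

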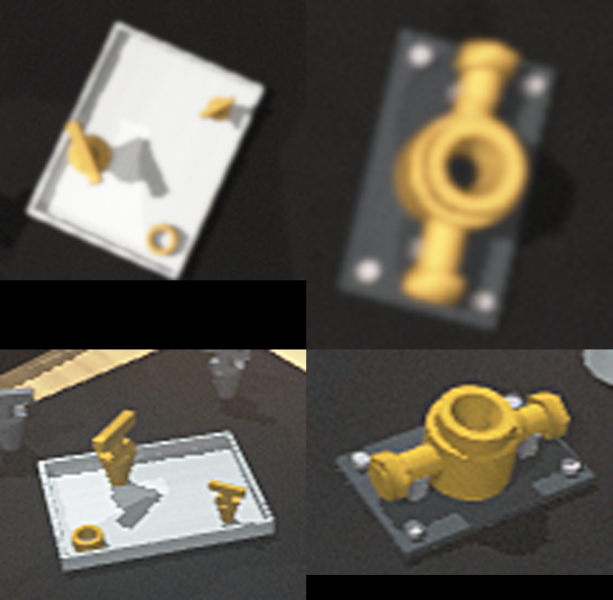

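The crops show the tray with the T-bar up in the -x-y diagonal, close to the left wall. The cock has a seat ring protruding a little above the rim. Next I work out the wrist camera geometry and rough poses.

```bash
python3 - <<'E'
from h import *
o=get_obs();c=get_calibration("wrist");T=rot(o["eef_rot"])
print("cam in tool",T.inv().apply(np.array(c["origin"])-o["eef_pos"]),"\n",(T.inv()*rot(c["orientation"])).as_matrix().round(3))
print(T.as_matrix().round(3))
# rough: blobs' lines in top
ct=get_calibration("top");cs=get_calibration("side")
for nm,z,a,b in(("plug Tbar ends",.078,(155.5,188.5),(168,211)),("pipe ends",.034,(352,151),(338,206))):
    A,B=onz(ct,a,z),onz(ct,b,z);print(nm,A.round(3),B.round(3),np.linalg.norm(A-B).round(3),np.degrees(np.arctan2(*(A-B)[1::-1])).round(1),((A+B)/2).round(3))
print("rim top", onz(ct,(346,180),.055+.004).round(4),"tri",tri([ray(ct,(347,178)),ray(cs,(348,242))]).round(3))
E
```

```text
cam in tool [0.08262582 0.0005592  0.03023782] 
 [[ 0.001 -0.946 -0.323]
 [ 1.     0.001 -0.   ]
 [ 0.001 -0.323  0.946]]
[[-0.923  0.384 -0.001]
 [ 0.384  0.923 -0.001]
 [ 0.    -0.001 -1.   ]]
plug Tbar ends [0.536 0.289 0.078] [0.478 0.258 0.078] 0.065 28.9 [0.507 0.274 0.078]
pipe ends [ 0.632 -0.225  0.034] [ 0.485 -0.181  0.034] 0.153 -16.7 [ 0.558 -0.203  0.034]
rim top [ 0.5508 -0.1982  0.059 ] tri [ 0.557 -0.203  0.058]
```

Call:
drive_tool(increments=[[[-0.15,-0.05,0],0.11],[[-0.3,-0.1,0],0.22],[[-0.45,-0.15,0],0.33],[[-0.6,-0.2,0],0.44],[[-0.8,-0.27,0],0.55],[[-0.95,-0.33,0],0.66],[[-1,-0.35,0],0.77],[[-1,-0.35,0],0.87]], claw=0)

```text
time_s: 1.15
eef_pos: [0.4189, 0.3531, 0.4043]
eef_rot: [0.0, 0.773, 0.634, -0.0]
wrist_force: [-0.1, 0.1, -0.1]
opening: 0.999
```

```bash
cat >> h.py <<'E'
def plan(p,yaw):
    "shift (mm) and turn (deg) in tool axes to TCP p with tool x at yaw deg"
    o=get_obs();T=rot(o["eef_rot"]);x=T.apply([1,0,0]);y0=np.degrees(np.arctan2(x[1],x[0]))
    d=T.inv().apply(np.array(p)-o["eef_pos"]);t=-((yaw-y0+180)%360-180)
    print("t",round(o["time_s"],2),"pos",o["eef_pos"].round(4),"yaw",y0.round(2),"F",o["wrist_force"].round(2),"q6",o["q"][5].round(2),"| norm shift",(d/.25).round(4),"turn",round(t/90,4))
E
python3 -c "
from h import *
plan((.507,.274,.40),29)"
```

```text
t 1.15 pos [0.4189 0.3531 0.4043] yaw 78.69 F [-0.1   0.1  -0.06] q6 0.68 | norm shift [-0.2413  0.4077  0.0172] turn 0.5522
```

Call:
drive_tool(increments=[[[-0.06,0.1,0],0.11],[[-0.12,0.2,0.01],0.22],[[-0.18,0.3,0.02],0.33],[[-0.24,0.4,0.02],0.44],[[-0.24,0.41,0.02],0.55],[[-0.24,0.41,0.02],0.55],[[-0.24,0.41,0.02],0.55],[[-0.24,0.41,0.02],0.55]])

```text
time_s: 2.15
eef_pos: [0.5069, 0.2764, 0.3997]
eef_rot: [-0.0, 0.966, 0.257, -0.0]
wrist_force: [-0.2, 0.4, 1.0]
opening: 1.003
```

```bash
python3 -c "
from h import *
plan((.507,.274,.40),29)
c=get_calibration('wrist');np.savez('w1.npz',**c);im=camera('wrist');cv2.imwrite('pics/w1.png',im)
for z in (.078,.041,.004): print(proj(c,(.507,.274,z)))
"
```

```text
t 2.15 pos [0.5069 0.2764 0.3997] yaw 29.78 F [-0.24  0.41  0.95] q6 1.34 | norm shift [-0.0045  0.0084 -0.0013] turn 0.0087
[255.5401248  180.64896821]
[255.34430791 171.79618698]
[255.18522971 164.60434283]
```

View pics/w1.png

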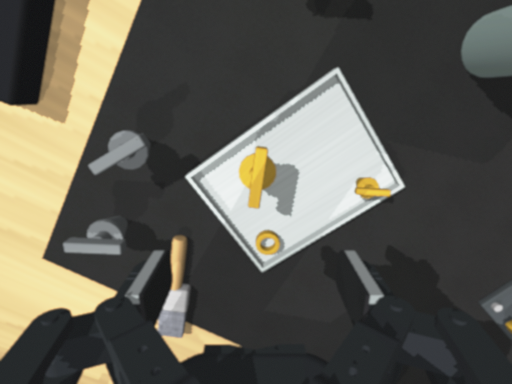

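The wrist view shows the T-bar from (263,148) to (254,207) and the collar disc around (257,172), clear of the tray wall. Now I measure it precisely.

```bash
python3 - <<'E'
from h import *
im=cv2.imread("pics/w1.png");c=dict(np.load("w1.npz"))
roi=im[135:220,230:290];m=brass(im)
b,l=blobs(m,100)
for i,s,ce in b:
    if 230<ce[0]<290 and 140<ce[1]<210: k=(l==i)
v=im[...,1].copy();v[~k]=0
t,_=cv2.threshold(v[k].reshape(-1,1),0,255,cv2.THRESH_OTSU);print("otsu",t,np.percentile(v[k],[5,25,50,75,95]))
br=((v>t)*255).astype(np.uint8)
b,l=blobs(br,40)
for i,s,ce in b:
    r=cv2.minAreaRect(np.argwhere(l==i)[:,::-1].astype(np.float32));bx=cv2.boxPoints(r)
    P=np.array([onz(c,p,.078) for p in bx]);e=[P[1]-P[0],P[2]-P[1]];L=[np.linalg.norm(x) for x in e];a=e[int(np.argmax(L))]
    print(s,"box",r,"center",onz(c,r[0],.078).round(4),"size",np.round(L,4),"yaw",np.degrees(np.arctan2(a[1],a[0])).round(1))
big=cv2.resize(np.hstack([roi,cv2.cvtColor(br,cv2.COLOR_GRAY2BGR)[135:220,230:290]]),None,fx=6,fy=6,interpolation=cv2.INTER_NEAREST)
cv2.imwrite("pics/w1z.png",big)
E
```

```text
otsu 153.0 [108. 167. 183. 204. 208.]
[ 239  147   28   61 1005] box ((250.4361572265625, 176.20877075195312), (24.823802947998047, 59.74384689331055), 8.880659103393555) center [0.5085 0.281  0.078 ] size [0.0645 0.0251] yaw 20.3
```

View pics/w1z.png

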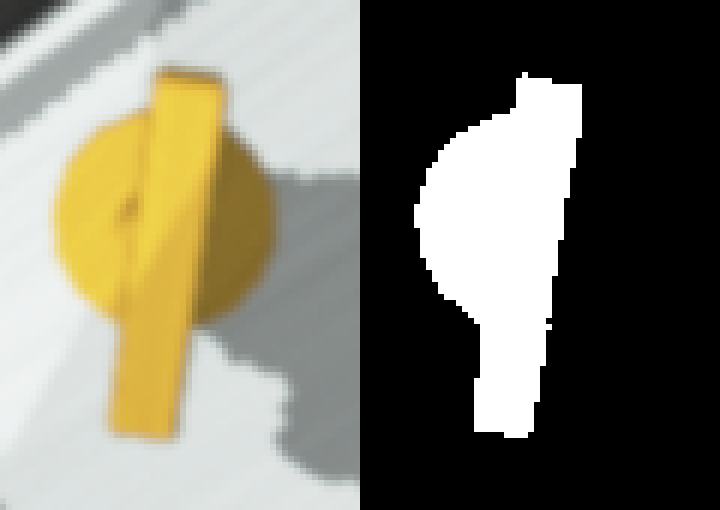

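```bash
python3 - <<'E'
from h import *
c=dict(np.load("w1.npz"))
z=np.array([(157,81),(226,87),(177,437),(110,431)])/6+(229.5,134.5)
P=np.array([onz(c,p,.078) for p in z]);print(P.round(4))
a=P[0]+P[1]-P[2]-P[3];print("center",P.mean(0).round(4),"len",np.linalg.norm(a)/2,"wid",np.linalg.norm(P[0]-P[1]),np.linalg.norm(P[2]-P[3]),"yaw",np.degrees(np.arctan2(a[1],a[0])))
# collar: disc top z=.048, columns 55..277 rows ..
q=np.array([(55,218),(277,218)])/6+(229.5,134.5)
Q=np.array([onz(c,p,.048) for p in q]);print("collar",Q.mean(0).round(4),np.linalg.norm(Q[0]-Q[1]))
plan((*P.mean(0)[:2],.30),np.degrees(np.arctan2(a[1],a[0])))
E
```

```text
[[0.5368 0.291  0.078 ]
 [0.5418 0.2804 0.078 ]
 [0.4828 0.2557 0.078 ]
 [0.4778 0.2668 0.078 ]]
center [0.5098 0.2735 0.078 ] len 0.06387486829580098 wid 0.011691078913307744 0.012146361457552476 yaw 22.53623857937834
collar [0.5106 0.2737 0.048 ] 0.042358565592249396
t 2.2 pos [0.5069 0.2764 0.3997] yaw 29.76 F [-0.13 -0.2  -0.14] q6 1.35 | norm shift [0.0042 0.0156 0.3989] turn 0.0803
```

Call:
drive_tool(increments=[[[0.004,0.016,0.05],0.04],[[0.004,0.016,0.2],0.08],[[0.004,0.016,0.35],0.08],[[0.004,0.016,0.45],0.08],[[0.004,0.016,0.55],0.08],[[0.004,0.016,0.62],0.08],[[0.004,0.016,0.65],0.08],[[0.004,0.016,0.65],0.08]])

```text
time_s: 3.2
eef_pos: [0.5101, 0.2731, 0.2371]
eef_rot: [0.0, 0.981, 0.195, -0.0]
wrist_force: [0.1, -0.4, -0.2]
opening: 1.0
```

```bash
python3 - <<'E'
from h import *
plan((.5098,.2735,.237),22.5)
c=get_calibration('wrist');np.savez('w2.npz',**c);im=camera('wrist');cv2.imwrite('pics/w2.png',im)
E
```

```text
t 3.2 pos [0.5101 0.2731 0.2371] yaw 22.46 F [ 0.1  -0.36 -0.21] q6 1.47 | norm shift [-0.0007 -0.0018  0.0006] turn -0.0005
```

View pics/w2.png

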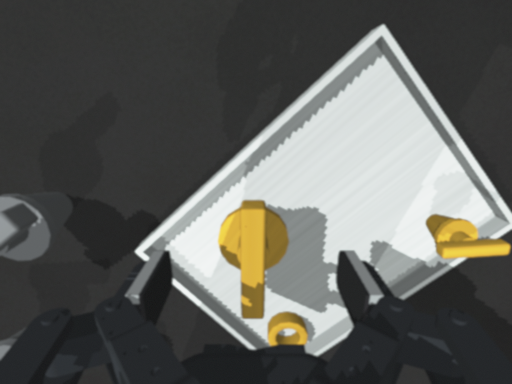

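The T-bar is vertical in the image at column 254, midway between the pads, so I can close.

Call:
drive_tool(increments=[[[0,0,0],0],[[0,0,0],0],[[0,0,0],0],[[0,0,0],0],[[0,0,0],0],[[0,0,0],0],[[0,0,0],0],[[0,0,0],0]], claw=1)

```text
time_s: 4.25
eef_pos: [0.5103, 0.2731, 0.2375]
eef_rot: [-0.0, 0.981, 0.195, 0.0]
wrist_force: [-1.7, 0.7, 5.7]
opening: 0.134
```

Call:
drive_tool(increments=[[[0,0,-0.02],0],[[0,0,-0.06],0],[[0,0,-0.12],0],[[0,0,-0.2],0],[[0,0,-0.3],0],[[0,0,-0.4],0],[[0,0,-0.4],0],[[0,0,-0.4],0]])

```text
time_s: 5.25
eef_pos: [0.5097, 0.2729, 0.3366]
eef_rot: [0.0, 0.981, 0.195, -0.0]
wrist_force: [-0.9, -0.2, -6.1]
opening: 0.133
```

```bash
python3 - <<'E'
from h import *
o=get_obs();print(o['opening'],o['torque'])
plan((.557,-.203,.35),73.3)
c=get_calibration('wrist');im=camera('wrist');cv2.imwrite('pics/w3.png',im)
s=camera('side');cv2.imwrite('pics/s3.png',s)
E
```

```text
0.13266325716463237 [-0.00049817 -0.00516766 -0.04420874]
t 5.25 pos [0.5097 0.2729 0.3366] yaw 22.43 F [-0.92 -0.24 -6.14] q6 1.47 | norm shift [-0.5517  1.8318 -0.0535] turn -0.5652
```

View pics/w3.png

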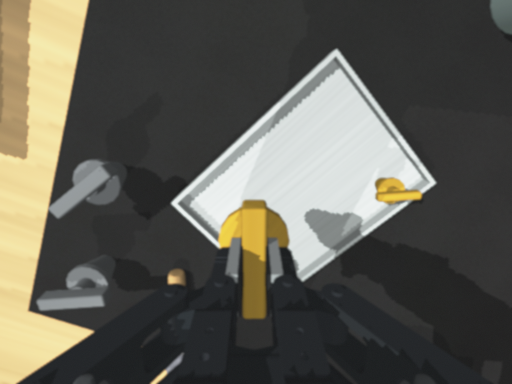

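The plug is held upright and centred in the pads. Next I carry it past the cock so the wrist camera can look straight down on the mouth.

Call:
drive_tool(increments=[[[-0.02,0.06,-0.05],-0.03],[[-0.07,0.2,-0.13],-0.1],[[-0.13,0.38,-0.13],-0.2],[[-0.2,0.58,-0.13],-0.3],[[-0.27,0.78,-0.13],-0.4],[[-0.33,0.93,-0.13],-0.5],[[-0.36,1,-0.13],-0.56],[[-0.36,1,-0.13],-0.565]])

```text
time_s: 6.35
eef_pos: [0.5221, 0.0063, 0.3686]
eef_rot: [-0.001, 0.803, 0.596, -0.001]
wrist_force: [-0.0, -0.3, -6.2]
opening: 0.134
```

```bash
python3 -c "
from h import *
plan((.534,-.28,.37),73.3)"
```

```text
t 6.35 pos [0.5221 0.0063 0.3686] yaw 73.15 F [-0.01 -0.26 -6.23] q6 0.08 | norm shift [-1.0821  0.3776 -0.006 ] turn -0.0017
```

Call:
drive_tool(increments=[[[-0.06,0.02,0],0],[[-0.22,0.08,0],0],[[-0.42,0.15,0],0],[[-0.62,0.22,0],0],[[-0.82,0.3,0],0],[[-0.96,0.36,0],0],[[-1,0.38,0],0],[[-1,0.38,0],0]])

```text
time_s: 7.35
eef_pos: [0.5414, -0.2593, 0.3691]
eef_rot: [-0.001, 0.803, 0.596, -0.0]
wrist_force: [-0.4, 0.6, -5.2]
opening: 0.136
```

```bash
python3 - <<'E'
from h import *
plan((.534,-.28,.37),73.3)
o=get_obs();c=get_calibration('wrist');np.savez('w4.npz',**c,ee=o['eef_pos'],er=o['eef_rot']);im=camera('wrist');cv2.imwrite('pics/w4.png',im)
p=proj(c,(.557,-.203,.06)).astype(int);print(p)
x0,y0=max(p[0]-75,0),max(p[1]-100,0)
cr=im[y0:y0+200,x0:x0+150]
print(x0,y0);cv2.imwrite('pics/w4z.png',cv2.resize(im[:340,140:390],None,fx=2.2,fy=1.75,interpolation=cv2.INTER_CUBIC) if 0 else cv2.resize(cr,None,fx=3,fy=3,interpolation=cv2.INTER_CUBIC))
E
```

```text
t 7.35 pos [ 0.5414 -0.2593  0.3691] yaw 73.24 F [-0.35  0.62 -5.18] q6 -0.35 | norm shift [-0.0879 -0.0045 -0.0038] turn -0.0007
[252 123]
177 23
```

View pics/w4z.png

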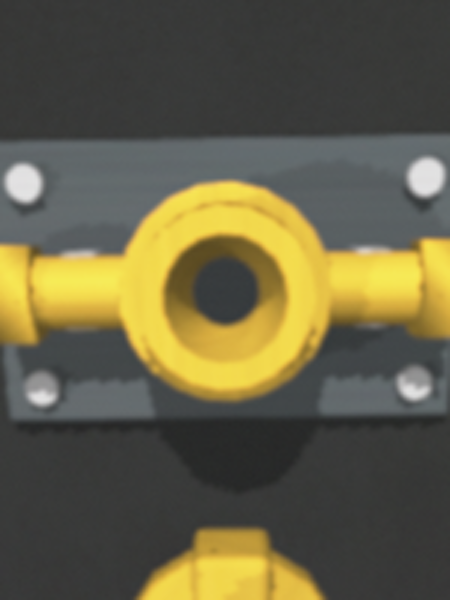

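The crop shows the bore almost straight under the camera. The hole is at zoom (226,297), or image (252,122), the pipe lies nearly horizontal in the image, and the four screws are visible. Next I fit the circles and the pipe direction.

```bash
python3 - <<'E'
from h import *
d=np.load("w4.npz");c={k:d[k] for k in("K","origin","orientation")}
im=cv2.imread("pics/w4.png");g=cv2.GaussianBlur(im,(3,3),0).astype(np.float32)[...,1]
c0=np.array([177+226/3,23+297/3]);print(c0)
def edge(r0,r1,sgn):
    pts=[]
    for a in np.linspace(0,2*np.pi,120,endpoint=False):
        r=np.arange(r0,r1,.25);x=(c0[0]+r*np.cos(a)).astype(np.float32);y=(c0[1]+r*np.sin(a)).astype(np.float32)
        p=cv2.remap(g,x[None],y[None],cv2.INTER_LINEAR)[0];dd=sgn*np.gradient(p);k=dd.argmax();pts.append((x[k],y[k]))
    return np.array(pts)
for nm,r0,r1,s,z,D in(("hole",15,25,1,.068,.0388),("hole",15,25,1,.060,.0388),("outer",28,40,-1,.055,.068)):
    e=edge(r0,r1,s)
    if nm=="outer": # drop pipe directions
        q=e-c0;e=e[abs(q[:,1])>.45*abs(q[:,0])]
    P=np.array([onz(c,p,z)[:2] for p in e])
    for _ in range(6):
        A=np.c_[2*P,np.ones(len(P))];s_=np.linalg.lstsq(A,(P**2).sum(1),rcond=None)[0];R_=np.sqrt(s_[2]+s_[:2]@s_[:2])
        r=np.hypot(*(P-s_[:2]).T)-R_;P=P[abs(r)<max(2*np.median(abs(r)),.0004)]
    print(nm,z,"centre",s_[:2].round(4),"dia",(2*R_).round(4),"want",D,"n",len(P),"rms",r.std().round(5))
S=[onz(c,np.array(p)/3+(177,23),.012) for p in((24,183),(427,177),(42,388),(414,383))]
for a,b in((0,1),(2,3)):
    v=S[b]-S[a];print("yaw",np.degrees(np.arctan2(v[1],v[0])).round(2),np.linalg.norm(v).round(4))
print("screw centre",np.mean(S,0).round(4))
# pipe: centre line from brass columns
m=brass(im)
for x0,x1,n in((188,212,"L"),(292,315,"R")):
    cols=[(x,np.flatnonzero(m[100:140,x]).mean()+100) for x in range(x0,x1) if m[100:140,x].any()]
    print(n,np.mean(cols,0).round(2),onz(c,np.mean(cols,0),.034).round(4))
# plug in hand: T-bar top near end in tool frame
E
```

```text
[252.33333333 122.        ]
hole 0.068 centre [ 0.5571 -0.2014] dia 0.0381 want 0.0388 n 107 rms 0.0002
hole 0.06 centre [ 0.5568 -0.202 ] dia 0.0392 want 0.0388 n 105 rms 0.0002
outer 0.055 centre [ 0.5573 -0.1992] dia 0.0642 want 0.068 n 37 rms 0.00021
yaw -15.91 0.1421
yaw -15.92 0.1412
screw centre [ 0.5575 -0.2021  0.012 ]
L [199.5  120.21] [ 0.5054 -0.1865  0.034 ]
R [303.   118.59] [ 0.6075 -0.2155  0.034 ]
```

Everything agrees. Axis is at (0.557, -0.202), from the hole and the screw centre. Pipe yaw is -15.9° by both screws and pipe, and the seat top is at z of about 63 mm. Crosswise tool yaw is 74.1°.

```bash
python3 -c "
from h import *
plan((.557,-.202,.283),74.1)"
```

```text
t 7.4 pos [ 0.5414 -0.2584  0.3691] yaw 73.29 F [-0.42  0.33 -5.04] q6 -0.35 | norm shift [ 0.2337 -0.0046  0.3444] turn -0.009
```

Call:
drive_tool(increments=[[[0.08,-0.002,0],-0.005],[[0.18,-0.004,0],-0.009],[[0.234,-0.004,0],-0.009],[[0.234,-0.004,0.08],-0.009],[[0.234,-0.004,0.2],-0.009],[[0.234,-0.004,0.3],-0.009],[[0.234,-0.004,0.34],-0.009],[[0.234,-0.004,0.34],-0.009]])

```text
time_s: 8.4
eef_pos: [0.5573, -0.2022, 0.2844]
eef_rot: [-0.001, 0.798, 0.603, -0.0]
wrist_force: [0.1, 0.3, -5.3]
opening: 0.135
```

```bash
python3 -c "
from h import *
plan((.557,-.202,.272),74.1)
camera('top');s=camera('side');cv2.imwrite('pics/s5.png',cv2.resize(s[140:300,250:440],None,fx=3,fy=3,interpolation=cv2.INTER_CUBIC))
plan((.557,-.202,.272),74.1)"
```

```text
t 8.4 pos [ 0.5573 -0.2022  0.2844] yaw 74.14 F [ 0.05  0.27 -5.25] q6 -0.27 | norm shift [ 0.0003 -0.0013  0.0495] turn 0.0004
t 8.5 pos [ 0.5579 -0.2028  0.2859] yaw 74.12 F [-0.18 -1.19 -6.11] q6 -0.27 | norm shift [ 0.0022 -0.0043  0.0557] turn 0.0002
```

View pics/s5.png

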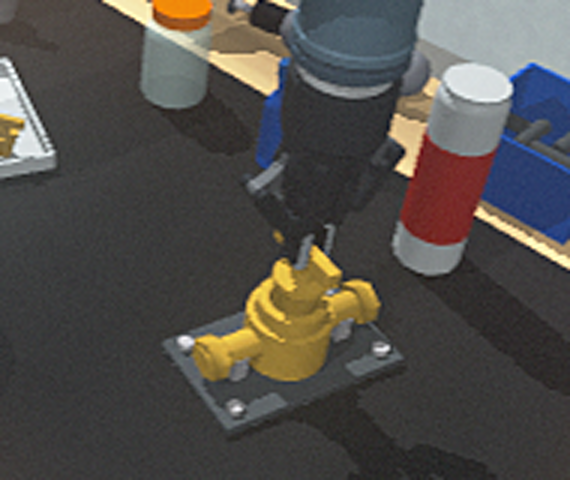

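The view shows the plug entering the bore upright and crosswise. Creeping down.

Call:
drive_tool(increments=[[[0,0,0.008],0],[[0,0,0.016],0],[[0,0,0.024],0],[[0,0,0.032],0],[[0,0,0.04],0],[[0,0,0.048],0],[[0,0,0.052],0],[[0,0,0.052],0]])

```text
time_s: 9.5
eef_pos: [0.5572, -0.2019, 0.2713]
eef_rot: [-0.001, 0.798, 0.603, 0.0]
wrist_force: [0.4, 5.8, -4.0]
opening: 0.135
```

Call:
drive_tool(increments=[[[0,0,0.002],0],[[0,0,0.004],0],[[0,0,0.006],0],[[0,0,0.008],0],[[0,0,0.01],0],[[0,0,0.01],0],[[0,0,0.01],0],[[0,0,0.01],0]])

```text
time_s: 10.5
eef_pos: [0.5573, -0.2015, 0.269]
eef_rot: [-0.001, 0.798, 0.603, 0.001]
wrist_force: [-0.3, 8.2, -1.7]
opening: 0.135
```

Contact is on the -y side (force +8 N in y), so I shift +y along the tool's x.

Call:
drive_tool(increments=[[[0.002,0,0],0],[[0.004,-0.001,0],0],[[0.006,-0.002,0],0],[[0.007,-0.002,0],0],[[0.007,-0.002,0],0],[[0.007,-0.002,0],0],[[0.007,-0.002,0],0],[[0.007,-0.002,0],0]])

```text
time_s: 11.5
eef_pos: [0.5572, -0.2009, 0.2691]
eef_rot: [-0.0, 0.798, 0.602, -0.0]
wrist_force: [-0.4, 4.6, -6.4]
opening: 0.133
```

Call:
drive_tool(increments=[[[0.002,0,0],0],[[0.004,-0.001,0],0],[[0.006,-0.002,0],0],[[0.007,-0.002,0],0],[[0.007,-0.002,0],0],[[0.007,-0.002,0],0],[[0.007,-0.002,0],0],[[0.007,-0.002,0],0]])

```text
time_s: 12.5
eef_pos: [0.5573, -0.1994, 0.2693]
eef_rot: [0.0, 0.798, 0.602, -0.0]
wrist_force: [-1.4, -1.0, -4.7]
opening: 0.137
```

```bash
python3 -c "
from h import *
plan((.557,-.202,.272),74.1);o=get_obs();print(o['torque'],o['q'])"
```

```text
t 12.5 pos [ 0.5573 -0.1994  0.2693] yaw 74.1 F [-1.44 -0.98 -4.72] q6 -0.27 | norm shift [-0.0104  0.0015 -0.0107] turn -0.0
[-0.30349969  0.12560667 -0.04946434] [-5.43821427e-01  3.70083363e-01  1.66567915e+00 -4.09040232e-04
  1.10532897e+00 -2.66056694e-01]
```

Call:
drive_tool(increments=[[[0,0,0.002],0],[[0,0,0.004],0],[[0,0,0.006],0],[[0,0,0.008],0],[[0,0,0.01],0],[[0,0,0.012],0],[[0,0,0.012],0],[[0,0,0.012],0]])

```text
time_s: 13.5
eef_pos: [0.5575, -0.1995, 0.2679]
eef_rot: [0.001, 0.798, 0.603, -0.0]
wrist_force: [-5.9, -1.3, 9.4]
opening: 0.131
```

Call:
drive_tool(increments=[[[0,-0.002,0],0],[[0,-0.004,0],0],[[0,-0.004,0],0],[[0,-0.004,0],0],[[0,-0.004,0],0],[[0,-0.004,0],0],[[0,-0.004,0],0],[[0,-0.004,0],0]])

```text
time_s: 14.5
eef_pos: [0.557, -0.1993, 0.2679]
eef_rot: [0.001, 0.798, 0.603, 0.0]
wrist_force: [-2.9, -1.7, 6.6]
opening: 0.134
```

Call:
drive_tool(increments=[[[0,0,0],0],[[0,0,0],0],[[0,0,0],0],[[0,0,0],0],[[0,0,0],0],[[0,0,0],0],[[0,0,0],0],[[0,0,0],0]], claw=0.5)

```text
time_s: 15.5
eef_pos: [0.5563, -0.1989, 0.2662]
eef_rot: [-0.0, 0.798, 0.602, 0.0]
wrist_force: [-0.5, 0.2, -0.0]
opening: 0.502
```

```bash
python3 - <<'E'
from h import *
plan((.557,-.1995,.268),74.1)
c=get_calibration('wrist');im=camera('wrist');np.savez('w6.npz',**c);cv2.imwrite('pics/w6.png',im)
s=camera('side')
a=cv2.resize(im[120:384,130:380],None,fx=1.7,fy=1.7,interpolation=cv2.INTER_CUBIC);b=cv2.resize(s[190:290,300:390],(380,422),interpolation=cv2.INTER_CUBIC)
h=min(len(a),len(b));cv2.imwrite('pics/c6.png',np.hstack([a[:h,:420],b[:h]]));
E
```

```text
t 15.5 pos [ 0.5563 -0.1989  0.2662] yaw 74.1 F [-0.51  0.19 -0.03] q6 -0.27 | norm shift [-0.0015  0.0032 -0.0072] turn -0.0001
```

View pics/c6.png

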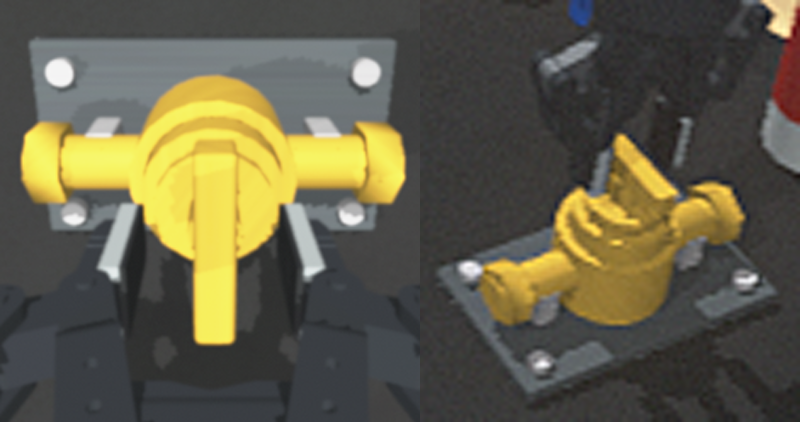

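The plug stands in the seat, free of the fingers (wrist force is about 0), and upright in both views, with the T-bar vertical in the wrist image. Next I compute the T-bar centre relative to the tool.

```bash
python3 - <<'E'
from h import *
d=np.load("w6.npz");c={k:d[k] for k in d.files}
f=lambda x,y:np.array((x,y))/1.7+(129.5,119.5)
o=get_obs();T=rot(o["eef_rot"])
for z in(.103,.106,.109,.112):
    P=np.array([onz(c,f(*p),z) for p in((195,154),(236,154),(236,343),(195,343))]);a=P[0]+P[1]-P[2]-P[3]
    print(z,P.mean(0).round(4),"len",(np.linalg.norm(a)/2).round(4),"wid",np.linalg.norm(P[0]-P[1]).round(4),"yaw",np.degrees(np.arctan2(a[1],a[0])).round(1),"tool",T.inv().apply(P.mean(0)-o["eef_pos"]).round(4))
E
```

```text
0.103 [ 0.557 -0.204  0.103] len 0.0686 wid 0.012 yaw 74.3 tool [-0.0047  0.002   0.1632]
0.106 [ 0.5575 -0.2021  0.106 ] len 0.0671 wid 0.0117 yaw 74.3 tool [-0.0027  0.002   0.1602]
0.109 [ 0.558  -0.2002  0.109 ] len 0.0655 wid 0.0114 yaw 74.3 tool [-0.0007  0.0019  0.1572]
0.112 [ 0.5585 -0.1982  0.112 ] len 0.064 wid 0.0112 yaw 74.3 tool [0.0013 0.0019 0.1542]
```

Call:
drive_tool(increments=[[[-0.003,0.003,0],0],[[-0.006,0.006,0],0],[[-0.006,0.006,0],0],[[-0.006,0.006,0],0],[[-0.006,0.006,0],0],[[-0.006,0.006,0],0],[[-0.006,0.006,0],0],[[-0.006,0.006,0],0]])

```text
time_s: 16.6
eef_pos: [0.5574, -0.2008, 0.2662]
eef_rot: [0.0, 0.798, 0.603, -0.0]
wrist_force: [-0.1, 0.3, 0.2]
opening: 0.499
```

Call:
drive_tool(increments=[[[0,0,0],0],[[0,0,0],0],[[0,0,0],0],[[0,0,0],0],[[0,0,0],0],[[0,0,0],0],[[0,0,0],0],[[0,0,0],0]], claw=1)

```text
time_s: 17.6
eef_pos: [0.5572, -0.2007, 0.2663]
eef_rot: [-0.0, 0.798, 0.603, -0.0]
wrist_force: [-4.3, 0.6, 5.8]
opening: 0.136
```

```bash
python3 -c "
from h import *
plan((.5573,-.201,.266),74.1);print(get_obs()['torque'])"
```

```text
t 17.6 pos [ 0.5572 -0.2007  0.2663] yaw 74.1 F [-4.32  0.62  5.76] q6 -0.27 | norm shift [-0.001   0.0005  0.0014] turn 0.0
[ 0.2155571   0.88291388 -0.00463595]
```

Call:
drive_tool(increments=[[[0,-0.002,0],0],[[-0.001,-0.004,0],0],[[-0.001,-0.004,0.001],0],[[-0.001,-0.004,0.002],0],[[-0.001,-0.004,0.003],0],[[-0.001,-0.004,0.004],0],[[-0.001,-0.004,0.004],0],[[-0.001,-0.004,0.004],0]])

```text
time_s: 18.6
eef_pos: [0.5568, -0.2007, 0.2663]
eef_rot: [0.001, 0.798, 0.603, 0.0]
wrist_force: [-3.2, 2.2, 9.9]
opening: 0.135
```

Call:
drive_tool(increments=[[[0,-0.002,0],0],[[0.001,-0.004,0],0],[[0.001,-0.004,0.001],0],[[0.001,-0.004,0.002],0],[[0.001,-0.004,0.003],0],[[0.001,-0.004,0.003],0],[[0.001,-0.004,0.003],0],[[0.001,-0.004,0.003],0]])

```text
time_s: 19.6
eef_pos: [0.5563, -0.2005, 0.2663]
eef_rot: [0.002, 0.798, 0.603, 0.001]
wrist_force: [-2.5, 2.5, 11.2]
opening: 0.138
```

```bash
python3 -c "
from h import *
plan((.5573,-.201,.266),74.1);print(get_obs()['torque'])"
```

```text
t 19.6 pos [ 0.5563 -0.2005  0.2663] yaw 74.1 F [-2.53  2.52 11.15] q6 -0.27 | norm shift [-0.0009  0.0042  0.0012] turn 0.0
[ 0.35277613  0.32526642 -0.02576647]
```

Call:
drive_tool(increments=[[[0,0,0.001],0],[[0,0,0.002],0],[[0,0,0.002],0],[[0,0,0.002],0.04],[[0,0,0.002],0.1],[[0,0,0.002],0.16],[[0,0,0.002],0.2],[[0,0,0.002],0.2]])

```text
time_s: 20.6
eef_pos: [0.5564, -0.2006, 0.2661]
eef_rot: [0.002, 0.883, 0.47, 0.001]
wrist_force: [-2.9, 1.6, 13.1]
opening: 0.132
```

Call:
drive_tool(increments=[[[0,0,0],0.05],[[0,0,0],0.13],[[0,0,0],0.21],[[0,0,0],0.29],[[0,0,0],0.37],[[0,0,0],0.44],[[0,0,0],0.47],[[0,0,0],0.47]])

```text
time_s: 21.6
eef_pos: [0.5565, -0.2009, 0.2661]
eef_rot: [0.002, 0.993, 0.12, 0.002]
wrist_force: [-0.9, -0.0, 12.1]
opening: 0.129
```

```bash
python3 -c "
from h import *
plan((.5568,-.2005,.266),-15.9);print(get_obs()['torque'])"
```

```text
t 21.6 pos [ 0.5565 -0.2009  0.2661] yaw 13.78 F [-0.94 -0.03 12.14] q6 0.78 | norm shift [ 0.0015 -0.0012  0.0004] turn 0.3297
[0.06178896 0.2280606  0.04479529]
```

Call:
drive_tool(increments=[[[0,0,0],0.04],[[0,0,0],0.1],[[0,0,0],0.16],[[0,0,0],0.22],[[0,0,0],0.28],[[0,0,0],0.32],[[0,0,0],0.33],[[0,0,0],0.33]])

```text
time_s: 22.6
eef_pos: [0.5565, -0.2011, 0.2661]
eef_rot: [0.001, 0.99, -0.138, 0.002]
wrist_force: [-2.2, 0.4, 11.1]
opening: 0.131
```

```bash
python3 -c "
from h import *
plan((.5568,-.2005,.266),-15.9);print(get_obs()['torque'])
c=get_calibration('wrist');im=camera('wrist');cv2.imwrite('pics/w7.png',im)
plan((.5568,-.2005,.266),-15.9)"
```

```text
t 22.6 pos [ 0.5565 -0.2011  0.2661] yaw -15.9 F [-2.24  0.38 11.05] q6 1.3 | norm shift [ 0.0006 -0.0028  0.0005] turn 0.0
[-0.12374216  0.37273432  0.05703472]
t 22.65 pos [ 0.5565 -0.2011  0.2661] yaw -15.89 F [-1.09 -0.51 11.76] q6 1.3 | norm shift [ 0.0006 -0.0027  0.0005] turn 0.0001
```

View pics/w7.png

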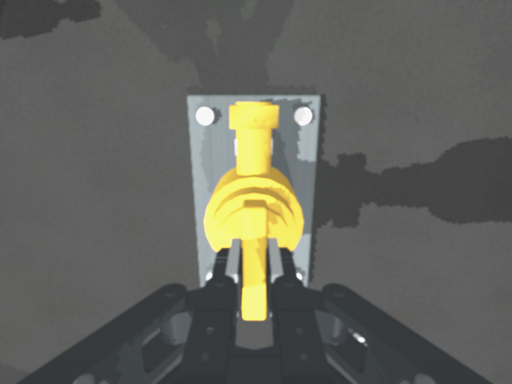

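The T-bar lies in line with the pipe and is still pressed at about 11–12 N. I hold briefly, unload most of the push, then open and withdraw.

Call:
drive_tool(increments=[[[0,0,0],0],[[0,0,0],0],[[0,0,0],0],[[0,0,-0.002],0],[[0,0,-0.004],0],[[0,0,-0.006],0],[[0,0,-0.006],0],[[0,0,-0.006],0]])

```text
time_s: 23.65
eef_pos: [0.5562, -0.2011, 0.2662]
eef_rot: [0.001, 0.99, -0.138, 0.002]
wrist_force: [3.4, -4.7, 3.3]
opening: 0.135
```

Call:
drive_tool(increments=[[[0,0,0],0],[[0,0,0],0],[[0,0,0],0],[[0,0,0],0],[[0,0,0],0],[[0,0,0],0],[[0,0,0],0],[[0,0,0],0]], claw=0)

```text
time_s: 24.65
eef_pos: [0.5554, -0.2002, 0.2655]
eef_rot: [0.0, 0.99, -0.138, 0.0]
wrist_force: [-0.3, -0.6, -0.2]
opening: 1.0
```

Call:
drive_tool(increments=[[[0,0,-0.03],0],[[0,0,-0.1],0],[[0,0,-0.2],0],[[0,0,-0.3],0],[[0,0,-0.4],0],[[0,0,-0.45],0],[[0,0,-0.45],0],[[0,0,-0.45],0]])

```text
time_s: 25.65
eef_pos: [0.5551, -0.2, 0.377]
eef_rot: [-0.0, 0.99, -0.138, -0.001]
wrist_force: [-0.9, -0.5, 0.6]
opening: 0.995
```

```bash
python3 -c "
from h import *
plan((.5568,-.2005,.266),-15.9)
c=get_calibration('wrist');np.savez('w8.npz',**c);im=camera('wrist');s=camera('side');cv2.imwrite('pics/w8.png',im)
print(proj(c,(.557,-.201,.07)))
a=cv2.resize(im[90:290,170:340],(400,470),interpolation=cv2.INTER_CUBIC);b=cv2.resize(s[190:290,300:385],(400,470),interpolation=cv2.INTER_CUBIC)
cv2.imwrite('pics/c8.png',np.hstack([a,b]))"
```

```text
t 25.65 pos [ 0.5551 -0.2     0.377 ] yaw -15.91 F [-0.89 -0.48  0.57] q6 1.3 | norm shift [7.60e-03 2.00e-04 4.44e-01] turn -0.0001
[254.66519477 181.32736677]
```

View pics/c8.png

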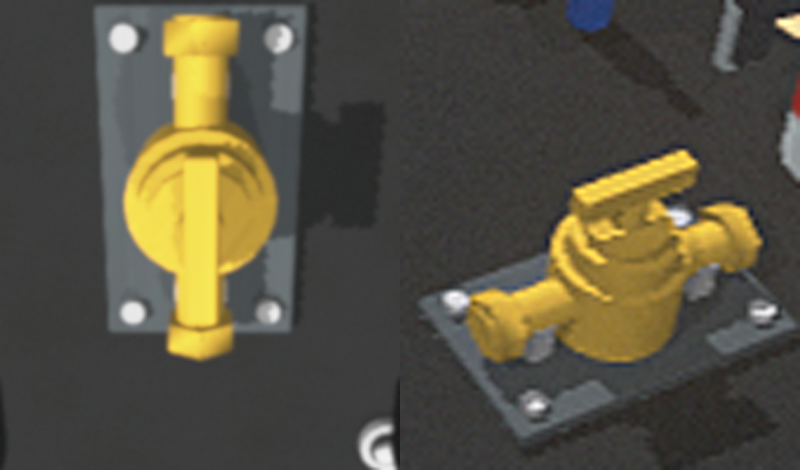

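The final view shows the plug upright, with the T-bar over the pipe centreline and nothing touching it. Handing in.

```bash
python3 -c "
from bench import *
hand_in()"
```

```text
the job is handed in; nothing more can be done
```

The large plug is seated in the cock with its T-bar in line with the pipe, and the job is handed in at about 26 s of the 64 s allowed. No verdict comes back, so success is judged only from my own readings.

**What I did:**
- I gripped the plug by its T-bar and lowered it crosswise into the bore. It touched early on the -y side, so I shifted it a few millimetres, then opened the fingers so it could centre itself.
- I gripped it again, pressed, turned it 90° in three stages while pressing, unloaded, opened and withdrew.

**Push force:** The wrist read 11–13 N during the press and turn, plus the plug's own weight of about 6 N. That puts about 17–19 N on the seat, somewhat above the 15 N asked for. The highest push I read was 13.1 N, and I only read it at the end of each move. The contact force between plug and cock is not measurable here; three times the push would be about 50–57 N.

**Last checks:**
- **Alignment:** the tool was at -15.9°, the same as the pipe direction measured from the screws and the pipe. The final pictures show the T-bar over the pipe and the plug upright.
- **Release:** wrist force was about 0 after opening, and the gripper is about 11 cm clear.
- **Bystanders:** the tool path stayed clear of them and no unexpected force showed up. I did not measure their positions again at the end.

**Checks that disagreed:**
- **Bore axis:** camera and force estimates differ by 1–2 mm; for example, the outer rim fit gave y = -0.199 against -0.202 from the hole.
- **Seat height:** the picture suggested about 8 mm above the rim, but contact put it nearer 13 mm. I relied on the taper to centre the plug and did not measure the final centring to 1.5 mm.

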